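Put the bench tools back on their foam silhouettes

TASK

Put the hammer, the adjustable wrench, the screwdriver and the tape measure back in the blue tool tray, each on the tile with its own yellow silhouette: set down squarely over the silhouette, hammer, wrench and screwdriver flat and pointing the same way as it, the tape measure standing upright along it. Do not knock over or push about the little green bottle and the jar of screws.

Things in the scene. Friction and masses are not known exactly. Their poses are not given: they have to be found in the camera images.
- hammer_grip (a point): Small ball-pein hammer lying flat: black grip, pale wooden neck, dark steel head; 171 mm long, 26 mm thick. Point: mid-height (13 mm up) in the neck, near the balance; the neck is 20 mm wide (y), clear from 30 mm behind to 34 mm ahead of it. x points to the head, whose axis crosses 48 mm ahead and reaches 43 mm to either side; handle end 110 mm behind. z up.
- wrench_grip (a point): Bright steel adjustable wrench lying flat, 161 mm long. Point: mid-height (5.5 mm up) in the shank, which is 18 mm wide (y), 11 mm thick and straight from 75 mm behind to 17 mm ahead of it. x points to the jaws, which end 64 mm ahead and are 44 mm across, 13 mm thick; shank end 97 mm behind. z up.
- driver_grip (a point): Screwdriver lying on the bench, 158 mm long: blue handle 26 by 26 mm in section, black end cap, steel blade 6.4 mm thick. Point: on the axis of the handle (13 mm up); the square handle reaches 28 mm towards the blade and 46 mm towards the cap. x points from the blade to the cap: the blade's tip is 112 mm to -x. z up.
- tape_grip (a point): Red and black tape measure standing upright, 62 mm long (x), 32 mm thick (y; 35 mm over the belt clip), 57 mm tall. Point: its centre, 28 mm up. z up.
- hammer_outline (a point): Middle of the flat top (z up, 11 mm above the bench) of the black foam tile, 202 by 96 mm, fixed in the blue tray, with the yellow hammer silhouette; x points along it to its head. In place, hammer_grip is 25 mm to +x of this point, at y = 0, and both x axes point the same way.
- wrench_outline (a point): Middle of the flat top (z up, 11 mm above the bench) of the black foam tile, 202 by 96 mm, fixed in the blue tray, with the yellow wrench silhouette; x points along it to its jaws. In place, wrench_grip is 16 mm to +x of this point, at y = 0, and both x axes point the same way.
- driver_outline (a point): Middle of the flat top (z up, 11 mm above the bench) of the black foam tile, 202 by 96 mm, fixed in the blue tray, with the yellow screwdriver silhouette, wide handle at +x, thin blade at -x. In place, driver_grip is 32 mm to +x of this point, at y = 0, and both x axes point the same way.
- tape_outline (a point): Middle of the flat top (z up, 11 mm above the bench) of the black foam tile, 202 by 96 mm, fixed in the blue tray, with the yellow tape measure silhouette, a rectangle 72 mm long (x) by 38 mm (y). In place, tape_grip is straight above this point, x axes parallel, either way round.
- bottle: Little green bottle with a white label, 28 mm across, 62 mm tall, standing loose on the bench among the tools; origin under its middle. To be left standing where it is.
- jar: Clear jar of brass screws with a grey lid, 52 mm across, 60 mm tall, standing loose on the bench beyond the tools; origin under its middle. To be left standing where it is.
There are look-alikes about, which are no part of the job. What is shaped like the part that bears hammer_outline but pink is not meant.

How it is judged:
By the outcome, as a careful person would: the job done as asked, in the order asked, and still so for the second after the job is handed in, with the robot touching nothing.
It also fails if it takes over 114 s, if anything falls off the work surface, if the arm or the gripper's body presses on something with over 40 N, if the wrist force passes 120 N, or if a joint passes its speed limit or range.

ROBOT

A 6-joint arm with a two-finger parallel gripper is mounted at the origin on the work surface. World frame = base frame: x ahead of the robot, y to its left, z up, the work surface at z = 0. Lengths are in m, angles in rad, forces in N, time in s.
With the tool pointing down it reaches from about 0.3 to 0.875 m from the base axis. Payload 6.4 kg.
Tool frame: the origin (TCP) lies at the centre of the arm's flange, where the gripper is bolted on; the fingertips stand 173 mm ahead of it and the grasp point (between the pads) lies ctrl.grip_point_offset ahead of it (ctrl.grip_point_offset is the distance from the TCP to the grasp point, in m); z points along the fingers, y is the direction in which the jaws open and shut (so a half turn about z gives the same grasp; the last joint's range is limited). The gripper opens to 85 mm and grips with 20 to 120 N. Pads are 22 mm wide; open, the fingers measure 114 mm over their backs; the gripper's body (76 mm by 85 mm) begins 54 mm behind the grasp point. The pads swing forward as they close: fully open they stand 13 mm farther back than shut.
Start: joints at [-1.339, 0.181, 1.607, -0, 1.354, -0.206], TCP at [0.244, -0.521, 0.405] pointing down, gripper open.
Joint ranges: [-2.99, 2.99], [-0.89, 2.07], [0.3, 2.58], [-1.14, 4.28], [0, 2.63], [-3.12, 3.12]. Speed limits (rad/s): [2.57, 2.57, 3.01, 3.14, 3.14, 3.14].

INTERFACE

Orientations are given as a unit quaternion [w, x, y, z].
In Python, from bench import ctrl, cams, boxes_of, landmark_of gives the robot as it stands.
- The arm moves only by the shell command python3 -m handwheel 'ROWS'. ROWS is JSON, a list of rows, each an object with "offset": the shift along the tool's x, y, z in m, a list of three; "spin": the turn about the tool's z in degrees; "grip": the opening, from 0 (shut) to 1 (fully open). A call has 1 to 20 rows; each row is the pose to reach, as a shift and turn from the pose commanded when the call began, along the tool's axes at that moment; what a row does not reach only later rows make up. A row lasts 1/8 s, in which the tool goes at most 62.5 mm and 10.7 degrees, less where a joint would pass 70% of its speed; a pose out of reach is approached as far as the arm can. A call with a gripper value outside its range is refused whole. The fingers move at their own pace and stop on an object; the grip force is fixed at half the most. Time passes only in rows, so rows that repeat a pose let the fingers close. It gives the time, the measured TCP pose, the force and the opening at its end, in the units of the state.
- ctrl.get_obs(): the state, without advancing time (a new reading comes with each control period).
- cams.camera(name): name is "scene" or "side" or "wrist"; returns a dict with "color" (384x512x3 uint8, red, green, blue), "camera_matrix" (3x3 intrinsics, pixels), "view" (4x4, takes a point from world to camera coordinates); the wrist camera has in their place "tool_from_camera" (4x4, takes a point from camera to tool coordinates, whose origin is the TCP and whose axes are the flange's). Camera axes: x right, y up, looking along -z (the intrinsics and any distortion apply to the point x, -y, -z); pixel columns grow to the right and rows downward; lengths in m; the calibration is good to about 2 mm. A picture is of the moment at which its call begins: read the wrist's pose just before it. There is no depth.
- ctrl.hand_in(): hands the job in, once; it reports no verdict.
Trained networks look in a picture, given as the dict that the camera call returned (one of the last four; its "shot" number tells which), for a name from the list of things; names that differ only in an ending like _2 or _b are one class to them, and where a whole thing is asked for, a point or a joint stands for the part that bears it (a point fixed in the world has none). Each returns a list of dicts, best first, with "confidence" (0 to 1); they miss things now and then, are a little off and sometimes report something else, mostly with a low value. They report only what shows in the picture. A call takes as long as a camera call. They do not tell look-alikes from the thing itself.
- boxes_of(picture, thing): "uv" ([column, row] in pixels, amid what is visible of it).
- landmark_of(picture, thing): "uv" ([column, row] in pixels: a listed point, or the origin of a listed thing).
The state is a dict: "time_s": time; "q": joint angles; "dq": joint speeds; "joint_efforts": joint torques, N m; "eef_pos": TCP position; "eef_rot": TCP orientation; "wrist_force": force on the tool from outside, world axes, zero at the start; "torque": the same for the moment, N m; "opening": opening from 0.0 (shut) to 1.0 (fully open).
Only numpy, scipy, OpenCV 4.12 (cv2) and the standard library are available. Lean on these libraries where they do the work, as an engineer would, in place of code of your own. Each camera call takes 0.05 s, during which the arm holds its last target.

## Working session

There is one attempt and no reset: what is moved stays moved. The work goes in short steps, Python scripts to look and compute and a shell command to move; the robot and the scene stay as the last step left them, time stands still between calls to the robot, and variables do not carry over. Pictures are saved under pics/ and viewed, and the job is handed in when it is done.

```bash
ls; mkdir -p pics; python3 - <<'E'
from bench import ctrl, cams, boxes_of, landmark_of
import cv2, numpy as np
o=ctrl.get_obs(); print({k:(np.round(v,3).tolist() if not isinstance(v,float) else v) for k,v in o.items()}); print(ctrl.grip_point_offset)
for n in ["scene","side","wrist"]:
    p=cams.camera(n); cv2.imwrite(f"pics/{n}0.png",p["color"][:,:,::-1]); print(n,{k:(np.round(v,3).tolist() if k!="color" else 0) for k,v in p.items()})
    for t in ["hammer_grip","wrench_grip","driver_grip","tape_grip","hammer_outline","wrench_outline","driver_outline","tape_outline","bottle","jar"]:
        print(t,[(np.round(d["uv"]).tolist(),round(d["confidence"],2)) for d in landmark_of(p,t)][:4])
E
```

```text
pics
{'time_s': 0.0, 'q': [-1.339, 0.182, 1.608, -0.0, 1.354, -0.206], 'dq': [0.001, -0.0, -0.001, 0.0, -0.001, 0.0], 'joint_efforts': [0.0, -44.488, -35.133, -0.0, 0.009, 0.0], 'eef_pos': [0.244, -0.521, 0.404], 'eef_rot': [-0.001, 0.976, 0.217, -0.0], 'wrist_force': [0.302, -0.557, -0.284], 'torque': [-0.025, 0.012, 0.003], 'opening': 1.0017662849786941}
0.1547
scene {'color': 0, 'camera_matrix': [[347.525, 0.0, 258.148], [0.0, 347.525, 192.976], [0.0, 0.0, 1.0]], 'view': [[-0.543, 0.839, -0.011, 0.258], [-0.651, -0.414, 0.636, 0.264], [0.53, 0.353, 0.771, -1.132], [0.0, 0.0, 0.0, 1.0]], 'shot': 1}
hammer_grip [([166.0, 140.0], 0.97)]
wrench_grip [([161.0, 232.0], 0.86), ([161.0, 140.0], 0.28)]
driver_grip [([208.0, 170.0], 0.83)]
tape_grip [([122.0, 174.0], 0.62)]
hammer_outline [([264.0, 230.0], 0.95), ([230.0, 106.0], 0.84)]
wrench_outline [([338.0, 274.0], 0.7)]
driver_outline [([382.0, 304.0], 0.6)]
tape_outline [([301.0, 251.0], 0.61)]
bottle [([163.0, 182.0], 0.49)]
jar []
side {'color': 0, 'camera_matrix': [[416.193, 0.0, 251.089], [0.0, 416.193, 186.269], [0.0, 0.0, 1.0]],
[... 313 characters left out ...]
00.0], 0.89), ([359.0, 167.0], 0.83)]
wrench_outline [([195.0, 231.0], 0.62), ([229.0, 198.0], 0.46), ([256.0, 139.0], 0.39)]
driver_outline [([173.0, 252.0], 0.66)]
tape_outline [([212.0, 215.0], 0.58)]
bottle [([262.0, 154.0], 0.48), ([194.0, 232.0], 0.3)]
jar [([176.0, 179.0], 0.62)]
wrist {'color': 0, 'camera_matrix': [[320.725, 0.0, 257.151], [0.0, 320.725, 192.643], [0.0, 0.0, 1.0]], 'tool_from_camera': [[0.001, 0.947, 0.323, 0.084], [1.0, -0.001, -0.001, 0.0], [-0.0, 0.323, -0.947, 0.03], [0.0, 0.0, 0.0, 1.0]], 'shot': 3}
hammer_grip []
wrench_grip []
driver_grip []
tape_grip []
hammer_outline [([58.0, 146.0], 0.71)]
wrench_outline []
driver_outline []
tape_outline []
bottle []
jar []
```

```bash
python3 - <<'E'
import cv2
for n in ["scene","side"]:
    a=cv2.imread(f"pics/{n}0.png"); cv2.imwrite(f"pics/{n}0b.png",cv2.resize(a[80:340,60:430],(800,562),interpolation=cv2.INTER_CUBIC))
E
```

```text
(no output)
```

View pics/scene0b.png

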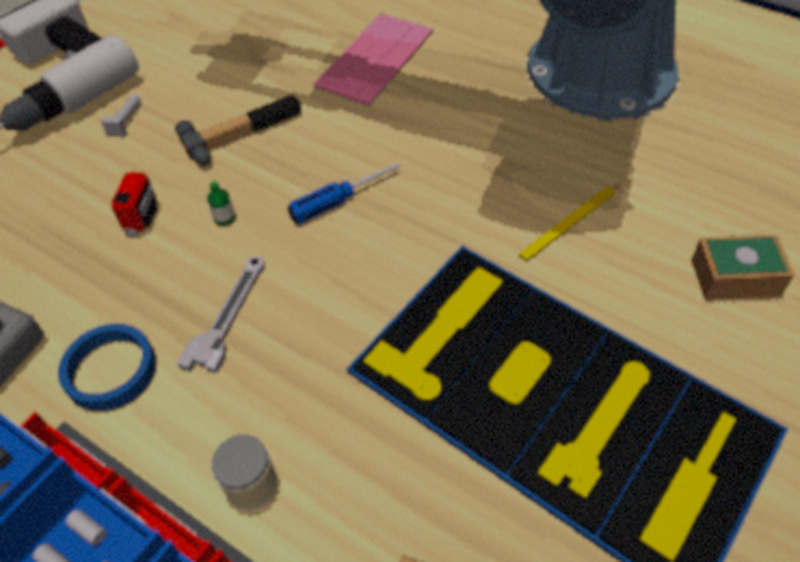

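View pics/side0b.png

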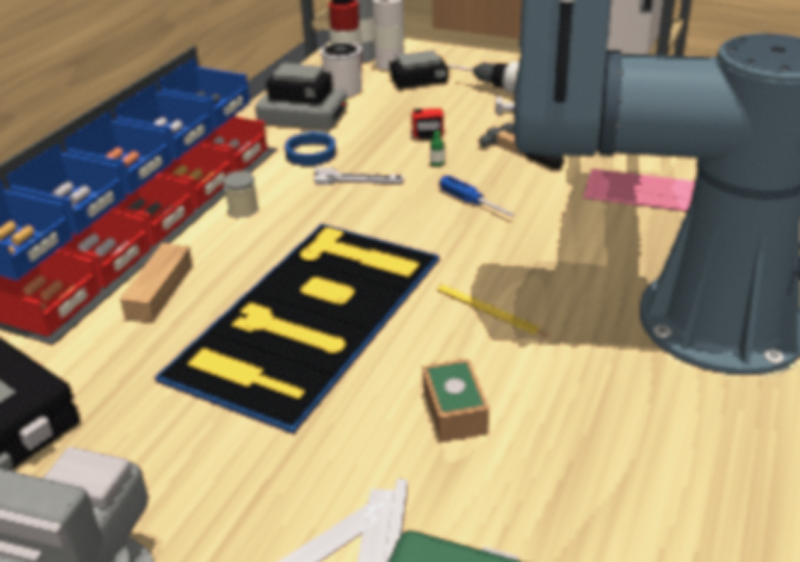

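View pics/wrist0.png

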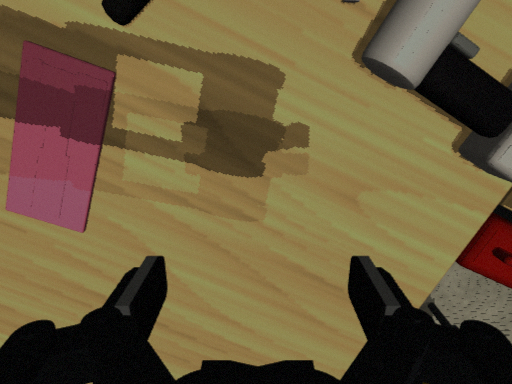

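Scene: hammer, tape, bottle, driver, wrench to the left; tray with four silhouettes (hammer, tape, wrench, driver) to the right; the pink tile is the decoy. Now a rectified top-down map for a coarse estimate.

```bash
cat > h.py <<'E'
from bench import ctrl, cams, boxes_of, landmark_of
import cv2, numpy as np
from scipy.spatial.transform import Rotation as R
TH=["hammer_grip","wrench_grip","driver_grip","tape_grip","hammer_outline","wrench_outline","driver_outline","tape_outline","bottle","jar"]
Z=dict(hammer_grip=.013,wrench_grip=.0055,driver_grip=.013,tape_grip=.028,hammer_outline=.011,wrench_outline=.011,driver_outline=.011,tape_outline=.011,bottle=0,jar=0)
def rot(q): return R.from_quat([q[1],q[2],q[3],q[0]]).as_matrix()
def snap(n):
    o=ctrl.get_obs(); p=cams.camera(n)
    if n=="wrist":
        T=np.eye(4); T[:3,:3]=rot(o["eef_rot"]); T[:3,3]=o["eef_pos"]; p["wc"]=T@np.array(p["tool_from_camera"])
    else: p["wc"]=np.linalg.inv(np.array(p["view"]))
    return p
def onplane(p,uv,z):
    K=np.array(p["camera_matrix"]); uv=np.atleast_2d(uv).astype(float)
    d=np.c_[(uv[:,0]-K[0,2])/K[0,0],-(uv[:,1]-K[1,2])/K[1,1],-np.ones(len(uv))]@p["wc"][:3,:3].T
    c=p["wc"][:3,3]; return (c+d*((z-c[2])/d[:,2])[:,None])[:,:2]
def proj(p,X):
    X=np.atleast_2d(X); K=np.array(p["camera_matrix"]); c=(X-p["wc"][:3,3])@p["wc"][:3,:3]
    return np.c_[K[0,0]*c[:,0]/-c[:,2]+K[0,2], K[1,1]*-c[:,1]/-c[:,2]+K[1,2]]
def rect(p,x0,x1,y0,y1,z,s=1000.):
    # top-down: columns = -y (left is +y), rows = -x (up is +x)
    w=int((y1-y0)*s); h=int((x1-x0)*s)
    W=np.array([[x1,y1],[x1,y0],[x0,y0],[x0,y1]]); uv=proj(p,np.c_[W,np.full(4,z)]).astype(np.float32)
    M=cv2.getPerspectiveTransform(uv,np.float32([[0,0],[w,0],[w,h],[0,h]]))
    return cv2.warpPerspective(np.ascontiguousarray(p["color"][:,:,::-1]),M,(w,h))
E
python3 - <<'E'
from h import *
for n in ["scene","side"]:
    p=snap(n)
    print(n)
    for t in TH:
        print(t,[(onplane(p,d["uv"],Z[t]).round(3).tolist(),round(d["confidence"],2)) for d in landmark_of(p,t)][:4])
    im=rect(p,0.1,0.9,-.65,.45,0.011,700.); cv2.imwrite(f"pics/{n}_r.png",im)
E
```

```text
scene
hammer_grip [([[0.775, -0.008]], 0.63), ([[0.416, -0.375]], 0.56)]
wrench_grip [([[0.648, -0.164]], 0.9)]
driver_grip [([[0.433, -0.19]], 0.6)]
tape_grip [([[0.581, -0.362]], 0.96)]
hammer_outline [([[0.163, -0.31]], 0.9), ([[0.523, 0.051]], 0.89)]
wrench_outline [([[0.534, 0.24]], 0.7), ([[0.773, -0.018]], 0.46)]
driver_outline [([[0.542, 0.344]], 0.95)]
tape_outline [([[0.533, 0.149]], 0.58)]
bottle [([[0.537, -0.276]], 0.62)]
jar [([[0.77, -0.011]], 0.72)]
side
hammer_grip [([[0.417, -0.386]], 0.6)]
wrench_grip [([[0.641, -0.169]], 0.74)]
driver_grip [([[0.432, -0.187]], 0.7), ([[0.53, 0.241]], 0.51)]
tape_grip [([[0.577, -0.37]], 0.55)]
hammer_outline [([[0.515, 0.044]], 0.7)]
wrench_outline [([[0.537, 0.24]], 0.6)]
driver_outline [([[0.536, 0.339]], 0.65)]
tape_outline [([[0.537, 0.14]], 0.7)]
bottle [([[0.538, -0.289]], 0.44)]
jar [([[0.758, -0.007]], 0.77), ([[0.417, -0.408]], 0.28)]
```

View pics/scene_r.png

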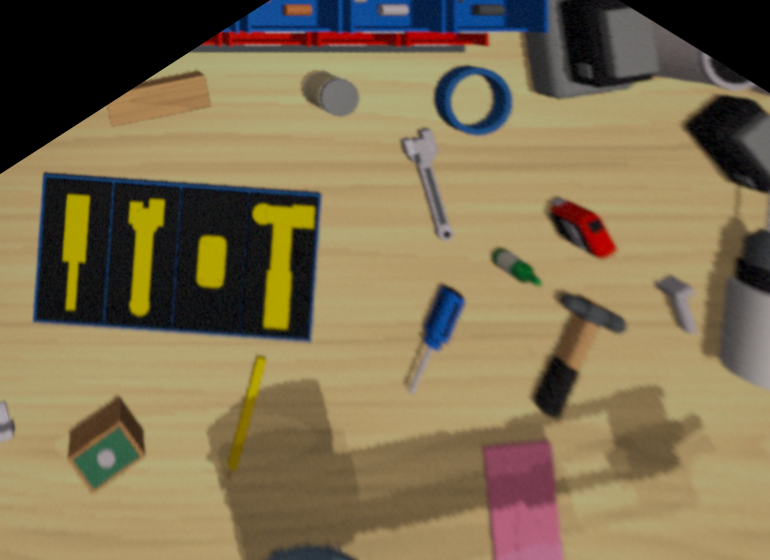

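```bash
cat >> h.py <<'E'
def yaw():
    M=rot(ctrl.get_obs()["eef_rot"]); return np.degrees(np.arctan2(M[1,0],M[0,0]))
def plan(x,y,zgrip,yw):
    "offset for moving grasp point to world x,y,zgrip with tool x axis at yaw yw deg"
    o=ctrl.get_obs(); M=rot(o["eef_rot"]); t=np.array([x,y,zgrip+ctrl.grip_point_offset])
    off=M.T@(t-o["eef_pos"]); s=(yaw()-yw+180)%360-180
    print("offset",off.round(4).tolist(),"spin",round(s,1),"t",round(o["time_s"],2),"pos",np.round(o["eef_pos"],4).tolist(),"yaw",round(yaw(),1),"tilt",np.round(M[2],3))
E
python3 -m handwheel '[{"offset":[0.347,-0.137,-0.03],"spin":25,"grip":1},{"offset":[0.347,-0.137,-0.03],"spin":25,"grip":1},{"offset":[0.347,-0.137,-0.03],"spin":25,"grip":1},{"offset":[0.347,-0.137,-0.03],"spin":25,"grip":1},{"offset":[0.347,-0.137,-0.03],"spin":25,"grip":1},{"offset":[0.347,-0.137,-0.03],"spin":25,"grip":1},{"offset":[0.347,-0.137,-0.03],"spin":25,"grip":1},{"offset":[0.347,-0.137,-0.03],"spin":25,"grip":1},{"offset":[0.347,-0.137,-0.03],"spin":25,"grip":1},{"offset":[0.347,-0.137,-0.03],"spin":25,"grip":1}]'
cat > look.py <<'E'
from h import *
import sys
p=snap("wrist"); tag=sys.argv[1]
cv2.imwrite(f"pics/{tag}.png",p["color"][:,:,::-1])
for t in TH:
    print(t,[(np.round(d["uv"]).tolist(),onplane(p,d["uv"],Z[t])[0].round(4).tolist(),round(d["confidence"],2)) for d in landmark_of(p,t)][:3])
o=ctrl.get_obs(); print(np.round(o["eef_pos"],4),yaw())
import pickle; pickle.dump(p,open(f"pics/{tag}.pkl","wb"))
E
python3 look.py w1
```

```text
time_s: 4.0
eef_pos: [0.4992, -0.2508, 0.4345]
eef_rot: [-0.0, 1.0, -0.0, -0.0]
wrist_force: [0.9, 0.3, 0.8]
opening: 1.001
hammer_grip [([346.0, 215.0], [0.4177, -0.3689], 0.8)]
wrench_grip [([179.0, 17.0], [0.6526, -0.164], 0.98)]
driver_grip [([203.0, 196.0], [0.4447, -0.1811], 0.85)]
tape_grip [([359.0, 82.0], [0.5848, -0.3644], 0.94)]
hammer_outline [([11.0, 138.0], [0.5191, 0.0515], 0.92), ([294.0, 365.0], [0.1584, -0.3091], 0.84)]
wrench_outline [([203.0, 192.0], [0.4495, -0.1807], 0.23)]
driver_outline [([278.0, 128.0], [0.532, -0.2763], 0.59)]
tape_outline [([277.0, 126.0], [0.5346, -0.2745], 0.64)]
bottle [([277.0, 128.0], [0.5307, -0.2755], 0.9)]
jar []
[ 0.5    -0.2495  0.4347] 0.08797305951386705
```

View pics/w1.png

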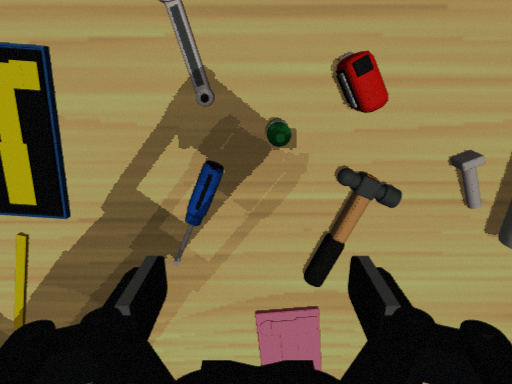

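```bash
cat > seg.py <<'E'
from h import *
import pickle,sys
p=pickle.load(open("pics/w1.pkl","rb"))
hsv=cv2.cvtColor(np.ascontiguousarray(p["color"]),cv2.COLOR_RGB2HSV)
def fit(mask,roi,z,name):
    m=np.zeros_like(mask); u0,u1,v0,v1=roi; m[v0:v1,u0:u1]=mask[v0:v1,u0:u1]
    n,l,s,c=cv2.connectedComponentsWithStats(m.astype(np.uint8)); k=1+np.argmax(s[1:,4]); ys,xs=np.where(l==k)
    W=onplane(p,np.c_[xs,ys],z); (c,(a,b),ang)=cv2.minAreaRect((W*1000).astype(np.float32))
    mu=W.mean(0); d=np.linalg.svd(W-mu,full_matrices=False)[2][0]; d*=np.sign(d[0]) ; pr=(W-mu)@d
    print(name,len(xs),"rect",np.round(c,1),round(a,1),round(b,1),round(ang,1),"mean",(mu*1000).round(1),"yaw",np.degrees(np.arctan2(d[1],d[0])).round(2),"ends",(mu*1000+d*1000*pr.min()).round(1),(mu*1000+d*1000*pr.max()).round(1))
H,S,V=[hsv[...,i].astype(int) for i in range(3)]
fit((H>100)&(H<125)&(S>120),(180,240,150,235),.013,"driverblue")
fit((V<60),(295,345,225,295),.013,"hammergrip")
fit((V<110)&(S<80),(325,410,160,215),.013,"hammerhead")
fit((H<8)|(H>170),(330,400,40,120),.057,"tapered@top")
E
python3 seg.py; python3 - <<'E'
import pickle
from h import *
p=pickle.load(open("pics/w1.pkl","rb"))
a=rect(p,.33,.63,-.45,-.13,.013,1800.); cv2.imwrite("pics/w1r.png",a); print(a.shape)
E
```

```text
driverblue 1063 rect [ 445.7 -179.6] 25.6 88.2 66.6 mean [ 447.  -180.4] yaw -23.14 ends [ 405.1 -162.4] [ 486.2 -197.1]
hammergrip 1145 rect [ 356.2 -345.3] 32.0 97.6 65.9 mean [ 351.4 -342.4] yaw -19.6 ends [ 310.1 -327.7] [ 403.  -360.8]
hammerhead 1172 rect [ 456.3 -394.5] 90.2 27.1 65.3 mean [ 456.2 -395.4] yaw 65.4 ends [ 437.8 -435.6] [ 475.4 -353.6]
tapered@top 1669 rect [ 584.1 -359.1] 63.4 37.3 28.8 mean [ 583.5 -361.3] yaw 35.12 ends [ 558.6 -378.8] [ 611.2 -341.8]
(540, 576, 3)
```

View pics/w1r.png

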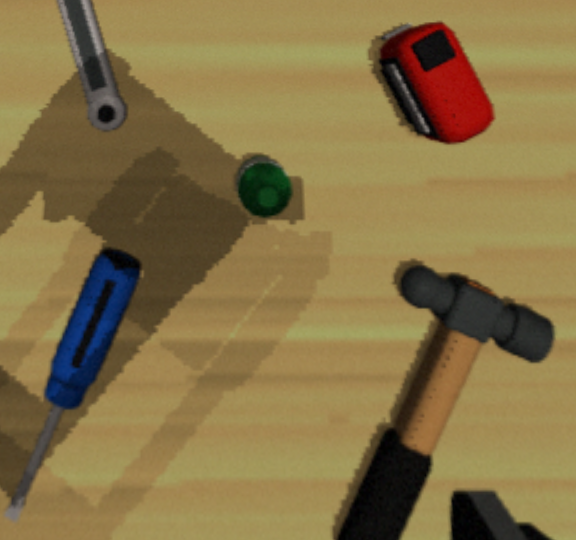

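```bash
python3 -c "
from h import *
plan(.414,-.374,.0215,-24.6)"
```

```text
offset [-0.0862, 0.1243, 0.2585] spin 24.7 t 4.55 pos [0.5, -0.2495, 0.4347] yaw 0.1 tilt [ 0.  0. -1.]
```

```bash
python3 -m handwheel '[{"offset":[-0.086,0.124,0.1],"spin":24.7,"grip":1},{"offset":[-0.086,0.124,0.18],"spin":24.7,"grip":1},{"offset":[-0.086,0.124,0.18],"spin":24.7,"grip":1},{"offset":[-0.086,0.124,0.18],"spin":24.7,"grip":1},{"offset":[-0.086,0.124,0.18],"spin":24.7,"grip":1},{"offset":[-0.086,0.124,0.18],"spin":24.7,"grip":1}]'; python3 - <<'E'
from h import *
p=snap("wrist"); cv2.imwrite("pics/w2.png",p["color"][:,:,::-1]); plan(.414,-.374,.0215,-24.6)
print([(onplane(p,d["uv"],.013),d["confidence"]) for d in landmark_of(p,"hammer_grip")])
E
```

```text
time_s: 5.3
eef_pos: [0.4148, -0.3738, 0.2557]
eef_rot: [0.0, 0.977, -0.213, 0.001]
wrist_force: [-0.6, 0.1, -1.4]
opening: 1.002
offset [-0.0012, 0.0006, 0.0803] spin 0.0 t 5.35 pos [0.4152, -0.3737, 0.2565] yaw -24.6 tilt [ 0.003  0.001 -1.   ]
[(array([[ 0.4140451 , -0.37236615]]), 0.97)]
```

View pics/w2.png

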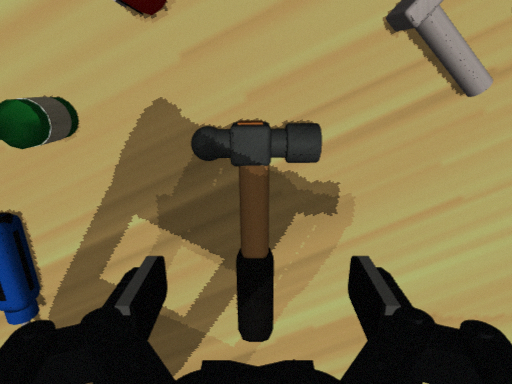

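Hammer is straight between the fingers (neck at ~(254,210)). Go down and grip.

```bash
python3 -m handwheel '[{"offset":[-0.001,0.001,0.04],"spin":0,"grip":1},{"offset":[-0.001,0.001,0.07],"spin":0,"grip":1},{"offset":[-0.001,0.001,0.08],"spin":0,"grip":1},{"offset":[-0.001,0.001,0.08],"spin":0,"grip":1},{"offset":[-0.001,0.001,0.08],"spin":0,"grip":0},{"offset":[-0.001,0.001,0.08],"spin":0,"grip":0},{"offset":[-0.001,0.001,0.08],"spin":0,"grip":0},{"offset":[-0.001,0.001,0.08],"spin":0,"grip":0},{"offset":[-0.001,0.001,0.08],"spin":0,"grip":0},{"offset":[-0.001,0.001,0.08],"spin":0,"grip":0},{"offset":[-0.001,0.001,0.08],"spin":0,"grip":0},{"offset":[-0.001,0.001,0.08],"spin":0,"grip":0}]'; python3 - <<'E'
from h import *
o=ctrl.get_obs();plan(.414,-.374,.0215,-24.6);print(o["opening"],o["wrist_force"],o["torque"])
E
```

```text
time_s: 6.9
eef_pos: [0.4131, -0.3743, 0.1754]
eef_rot: [0.0, 0.977, -0.213, 0.0]
wrist_force: [0.9, 1.7, 6.8]
opening: 0.22
offset [0.0007, -0.0006, -0.0008] spin -0.0 t 6.9 pos [0.4131, -0.3743, 0.1754] yaw -24.6 tilt [ 0.001 -0.    -1.   ]
0.21996041454496215 [0.88854674 1.73843725 6.83017911] [ 0.42548119 -0.01528179  0.00521058]
```

```bash
python3 -m handwheel '[{"offset":[0,0,-0.03],"spin":0,"grip":0},{"offset":[0,0,-0.08],"spin":0,"grip":0},{"offset":[0,0,-0.13],"spin":0,"grip":0},{"offset":[-0.01,-0.04,-0.16],"spin":0,"grip":0},{"offset":[-0.172,-0.464,-0.185],"spin":-20.6,"grip":0},{"offset":[-0.172,-0.464,-0.185],"spin":-20.6,"grip":0},{"offset":[-0.172,-0.464,-0.185],"spin":-20.6,"grip":0},{"offset":[-0.172,-0.464,-0.185],"spin":-20.6,"grip":0},{"offset":[-0.172,-0.464,-0.185],"spin":-20.6,"grip":0},{"offset":[-0.172,-0.464,-0.185],"spin":-20.6,"grip":0},{"offset":[-0.172,-0.464,-0.185],"spin":-20.6,"grip":0},{"offset":[-0.172,-0.464,-0.185],"spin":-20.6,"grip":0},{"offset":[-0.172,-0.464,-0.185],"spin":-20.6,"grip":0},{"offset":[-0.172,-0.464,-0.185],"spin":-20.6,"grip":0},{"offset":[-0.172,-0.464,-0.185],"spin":-20.6,"grip":0}]'; python3 look.py w3;python3 -c "
from h import *
o=ctrl.get_obs();print(o['opening'],o['wrist_force'],o['torque'])"
```

```text
time_s: 8.78
eef_pos: [0.4497, 0.1182, 0.3594]
eef_rot: [0.0, 0.999, -0.036, -0.0]
wrist_force: [-0.4, 1.3, -4.2]
opening: 0.216
hammer_grip [([255.0, 273.0], [0.3291, 0.1295], 0.92)]
wrench_grip []
driver_grip []
tape_grip []
hammer_outline [([326.0, 92.0], [0.5206, 0.0478], 0.7)]
wrench_outline [([118.0, 92.0], [0.5349, 0.2445], 0.66)]
driver_outline [([12.0, 91.0], [0.5424, 0.3442], 0.85)]
tape_outline [([220.0, 90.0], [0.5301, 0.1472], 0.61)]
bottle [([258.0, 270.0], [0.3243, 0.1265], 0.61)]
jar []
[0.4497 0.1193 0.3597] -4.016724810911791
0.22058682335093083 [ 0.13918669 -0.24698305 -3.55294373] [-0.00490088  0.09762122  0.02582429]
```

View pics/w3.png

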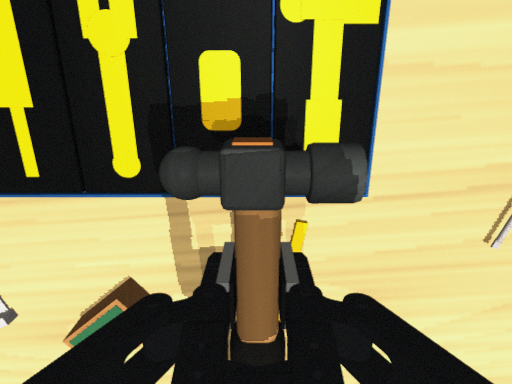

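```bash
python3 - <<'E'
from h import *
import pickle
p=pickle.load(open("pics/w3.pkl","rb"))
P={"w3":p,"scene":snap("scene"),"side":snap("side")}
seed=dict(hammer=(.519,.048),tape=(.533,.147),wrench=(.535,.243),driver=(.540,.343))
for n,p in P.items():
    hsv=cv2.cvtColor(np.ascontiguousarray(p["color"]),cv2.COLOR_RGB2HSV)
    m=((hsv[...,0]>22)&(hsv[...,0]<34)&(hsv[...,1]>200)&(hsv[...,2]>60)).astype(np.uint8)
    k,l,s,c=cv2.connectedComponentsWithStats(m)
    for i in range(1,k):
        if s[i,4]<60: continue
        ys,xs=np.where(l==i); W=onplane(p,np.c_[xs,ys],.011)*1000
        (c,(a,b),g)=cv2.minAreaRect(W.astype(np.float32)); 
        print(n,s[i].tolist(),"rect c",np.round(c,1),round(a,1),round(b,1),round(g,1))
E
```

```text
w3 [0, 0, 40, 178, 3375] rect c [538.7 342.6] 31.6 161.5 78.2
w3 [77, 0, 64, 178, 5820] rect c [531.3 246.1] 49.6 160.5 85.6
w3 [280, 0, 101, 151, 6019] rect c [531.3  48.4] 87.7 132.1 85.9
w3 [199, 50, 43, 81, 2998] rect c [528.3 147.7] 39.0 72.3 85.9
w3 [291, 220, 16, 33, 341] rect c [370.7  79.2] 12.7 39.1 75.0
scene [121, 0, 24, 8, 161] rect c [ -224.  -1178.6] 78.7 112.5 31.4
scene [111, 34, 30, 34, 605] rect c [  92.8 -879.8] 253.2 111.6 51.9
scene [317, 167, 27, 21, 137] rect c [280.3 106.6] 13.2 101.2 74.6
scene [228, 203, 65, 63, 1218] rect c [519.2  48.2] 90.3 181.2 88.1
scene [286, 238, 29, 29, 508] rect c [527.4 148.5] 42.4 74.8 85.7
scene [309, 247, 52, 63, 1103] rect c [532.9 244.9] 51.6 170.6 86.6
scene [356, 270, 45, 70, 1085] rect c [540.  344.3] 35.3 168.1 86.3
```

```bash
python3 -c "
from h import *
plan(.5452,.0465,.0328,-4.1)"
```

```text
offset [0.1003, 0.066, 0.1722] spin 0.1 t 9.43 pos [0.4497, 0.1193, 0.3597] yaw -4.0 tilt [-0.  0. -1.]
```

```bash
python3 -m handwheel '[{"offset":[0.05,0.033,0.03],"spin":0.1,"grip":0},{"offset":[0.1,0.066,0.08],"spin":0.1,"grip":0},{"offset":[0.1,0.066,0.12],"spin":0.1,"grip":0},{"offset":[0.1,0.066,0.14],"spin":0.1,"grip":0},{"offset":[0.1,0.066,0.14],"spin":0.1,"grip":0},{"offset":[0.1,0.066,0.14],"spin":0.1,"grip":0},{"offset":[0.1,0.066,0.14],"spin":0.1,"grip":0}]'; python3 - <<'E'
from h import *
p=snap("wrist"); cv2.imwrite("pics/w4.png",p["color"][:,:,::-1])
plan(.5452,.0465,.0328,-4.1)
E
```

```text
time_s: 10.3
eef_pos: [0.5456, 0.0466, 0.2215]
eef_rot: [0.0, 0.999, -0.036, 0.002]
wrist_force: [-0.9, -0.1, -4.0]
opening: 0.217
offset [-0.0004, 0.0001, 0.0339] spin 0.0 t 10.35 pos [0.5455, 0.0466, 0.2214] yaw -4.1 tilt [ 0.003  0.    -1.   ]
```

View pics/w4.png

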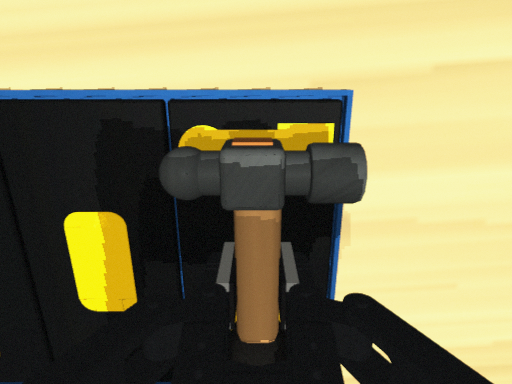

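```bash
python3 -m handwheel '[{"offset":[0,0,0.015],"spin":0,"grip":0},{"offset":[0,0,0.026],"spin":0,"grip":0},{"offset":[0,0,0.032],"spin":0,"grip":0},{"offset":[0,0,0.034],"spin":0,"grip":0},{"offset":[0,0,0.034],"spin":0,"grip":0},{"offset":[0,0,0.034],"spin":0,"grip":0},{"offset":[0,0,0.034],"spin":0,"grip":0.5},{"offset":[0,0,0.034],"spin":0,"grip":0.6},{"offset":[0,0,0.034],"spin":0,"grip":0.6},{"offset":[0,0,0.034],"spin":0,"grip":0.6},{"offset":[0,0,0.01],"spin":0,"grip":0.6},{"offset":[0,0,-0.05],"spin":0,"grip":0.6},{"offset":[0,0,-0.1],"spin":0,"grip":0.6},{"offset":[-0.06,0,-0.15],"spin":0,"grip":1},{"offset":[-0.06,0,-0.15],"spin":0,"grip":1},{"offset":[-0.06,0,-0.15],"spin":0,"grip":1}]'; python3 look.py w5
```

```text
time_s: 12.35
eef_pos: [0.4848, 0.0508, 0.3709]
eef_rot: [0.0, 0.999, -0.036, 0.001]
wrist_force: [-0.1, -0.1, -0.2]
opening: 0.996
hammer_grip [([477.0, 190.0], [0.4439, -0.1835], 0.55), ([258.0, 132.0], [0.5228, 0.0475], 0.45)]
wrench_grip []
driver_grip [([475.0, 190.0], [0.4444, -0.1817], 0.86)]
tape_grip []
hammer_outline [([255.0, 133.0], [0.5215, 0.0504], 0.75)]
wrench_outline [([66.0, 133.0], [0.5355, 0.2436], 0.7)]
driver_outline [([476.0, 188.0], [0.446, -0.1839], 0.34)]
tape_outline [([158.0, 130.0], [0.5317, 0.1494], 0.62)]
bottle []
jar []
[0.4852 0.0507 0.3693] -4.120732553365061
```

View pics/w5.png

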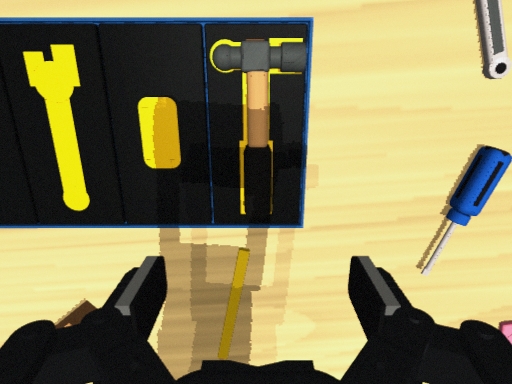

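```bash
python3 -c "
from h import *
plan(.60,-.165,.22,14)"
```

```text
offset [0.13, 0.2069, -0.0054] spin -18.1 t 12.9 pos [0.4852, 0.0507, 0.3693] yaw -4.1 tilt [-0.001 -0.    -1.   ]
```

```bash
python3 -m handwheel '[{"offset":[0.13,0.207,0],"spin":-18,"grip":1},{"offset":[0.13,0.207,0],"spin":-18,"grip":1},{"offset":[0.13,0.207,0],"spin":-18,"grip":1},{"offset":[0.13,0.207,0],"spin":-18,"grip":1},{"offset":[0.13,0.207,0],"spin":-18,"grip":1},{"offset":[0.13,0.207,0],"spin":-18,"grip":1},{"offset":[0.13,0.207,0],"spin":-18,"grip":1},{"offset":[0.13,0.207,0],"spin":-18,"grip":1}]'; python3 look.py w6
```

```text
time_s: 13.9
eef_pos: [0.5996, -0.1639, 0.3701]
eef_rot: [0.0, 0.993, 0.122, 0.0]
wrist_force: [-0.5, -0.1, 0.1]
opening: 0.999
hammer_grip [([41.0, 174.0], [0.5378, 0.0556], 0.61), ([49.0, 192.0], [0.5196, 0.0466], 0.36)]
wrench_grip [([268.0, 122.0], [0.6477, -0.1631], 0.85)]
driver_grip [([240.0, 292.0], [0.4451, -0.1816], 0.71)]
tape_grip [([434.0, 232.0], [0.5809, -0.3642], 0.94)]
hammer_outline [([47.0, 191.0], [0.5192, 0.0503], 0.66)]
wrench_outline []
driver_outline []
tape_outline []
bottle [([336.0, 246.0], [0.5261, -0.2796], 0.73)]
jar []
[ 0.5998 -0.1651  0.3697] 13.879500308807067
```

View pics/w6.png

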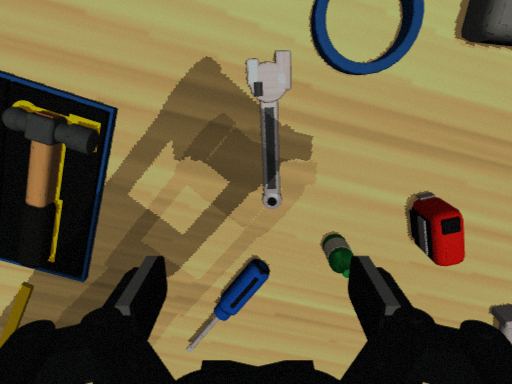

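```bash
python3 - <<'E'
from h import *
import pickle
p=pickle.load(open("pics/w6.pkl","rb"))
for uv in [(272,209),(272,200),(268.5,105),(268,122),(251,60),(284,51)]: print(uv,onplane(p,uv,.0055).round(4))
hsv=cv2.cvtColor(np.ascontiguousarray(p["color"]),cv2.COLOR_RGB2HSV)
a=p["color"][100:215,245:300].astype(int)
m=(hsv[...,1]<70)
for v in range(100,205,10):
    xs=np.where(m[v,245:300])[0]+245; print(v,xs.min() if len(xs) else 0,xs.max() if len(xs) else 0,len(xs))
im=cv2.resize(p["color"][40:220,230:310,::-1],None,fx=3,fy=3,interpolation=cv2.INTER_CUBIC);cv2.imwrite("pics/w6z.png",im)
E
```

```text
(272, 209) [[ 0.5556 -0.1924]]
(272, 200) [[ 0.566  -0.1896]]
(268.5, 105) [[ 0.6639 -0.1599]]
(268, 122) [[ 0.6474 -0.1637]]
(251, 60) [[ 0.7005 -0.1329]]
(284, 51) [[ 0.7159 -0.1617]]
100 259 277 19
110 260 277 18
120 261 277 17
130 261 277 17
140 262 278 17
150 262 278 17
160 263 278 16
170 263 278 16
180 263 279 17
190 264 279 16
200 262 281 19
```

View pics/w6z.png

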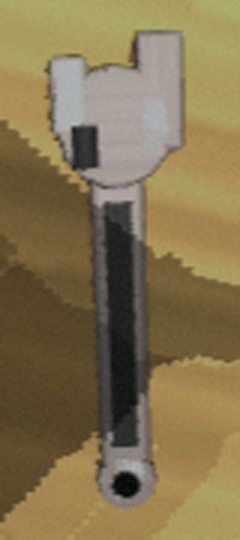

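```bash
python3 -c "
from h import *
plan(.648,-.164,.0213,16.9)"
```

```text
offset [0.047, 0.0105, 0.1937] spin -3.0 t 14.45 pos [0.5998, -0.1651, 0.3697] yaw 13.9 tilt [-0. -0. -1.]
```

```bash
python3 -m handwheel '[{"offset":[0.047,0.0105,0.05],"spin":-3,"grip":1},{"offset":[0.047,0.0105,0.1],"spin":-3,"grip":1},{"offset":[0.047,0.0105,0.15],"spin":-3,"grip":0.7},{"offset":[0.047,0.0105,0.18],"spin":-3,"grip":0.6},{"offset":[0.047,0.0105,0.19],"spin":-3,"grip":0.6},{"offset":[0.047,0.0105,0.1935],"spin":-3,"grip":0.6},{"offset":[0.047,0.0105,0.1935],"spin":-3,"grip":0.6},{"offset":[0.047,0.0105,0.1935],"spin":-3,"grip":0},{"offset":[0.047,0.0105,0.1935],"spin":-3,"grip":0},{"offset":[0.047,0.0105,0.1935],"spin":-3,"grip":0},{"offset":[0.047,0.0105,0.1935],"spin":-3,"grip":0},{"offset":[0.047,0.0105,0.1935],"spin":-3,"grip":0},{"offset":[0.047,0.0105,0.1935],"spin":-3,"grip":0}]';  python3 - <<'E'
from h import *
o=ctrl.get_obs();plan(.648,-.164,.0213,16.9);print(o["opening"],o["wrist_force"],o["torque"])
E
```

```text
time_s: 16.08
eef_pos: [0.6485, -0.1641, 0.1777]
eef_rot: [0.001, 0.989, 0.147, 0.001]
wrist_force: [-1.8, 1.5, 5.7]
opening: 0.186
offset [-0.0005, -0.0003, 0.0017] spin -0.0 t 16.07 pos [0.6485, -0.1641, 0.1777] yaw 16.9 tilt [ 0.002  0.001 -1.   ]
0.1860807815132042 [-1.84490801  1.48488621  5.71905437] [ 0.0706014   0.1858073  -0.03334034]
```

```bash
python3 -c "
from h import *
plan(.551,.2444,.09,-4.1)"
python3 -m handwheel '[{"offset":[0,0,-0.02],"spin":0,"grip":0},{"offset":[0,0,-0.06],"spin":0,"grip":0},{"offset":[0,0,-0.11],"spin":0,"grip":0},{"offset":[0,0,-0.13],"spin":0,"grip":0},{"offset":[0,0,-0.13],"spin":0,"grip":0}]';  python3 - <<'E'
from h import *
o=ctrl.get_obs();plan(.551,.2444,.09,-4.1);print(o["opening"],o["wrist_force"],o["torque"])
p=snap("wrist"); cv2.imwrite("pics/w7.png",p["color"][:,:,::-1])
E
```

```text
offset [0.0255, -0.4192, -0.0675] spin 21.0 t 16.07 pos [0.6485, -0.1641, 0.1777] yaw 16.9 tilt [ 0.002  0.001 -1.   ]
time_s: 16.7
eef_pos: [0.6484, -0.1641, 0.3081]
eef_rot: [0.001, 0.989, 0.147, 0.002]
wrist_force: [0.6, 0.1, -1.8]
opening: 0.187
offset [0.0253, -0.4193, 0.0625] spin 21.0 t 16.7 pos [0.6484, -0.1641, 0.3081] yaw 16.9 tilt [ 0.003  0.002 -1.   ]
0.1870825448988045 [ 0.60206286  0.06790507 -1.84057162] [ 0.04918805  0.03388742 -0.03126087]
```

View pics/w7.png

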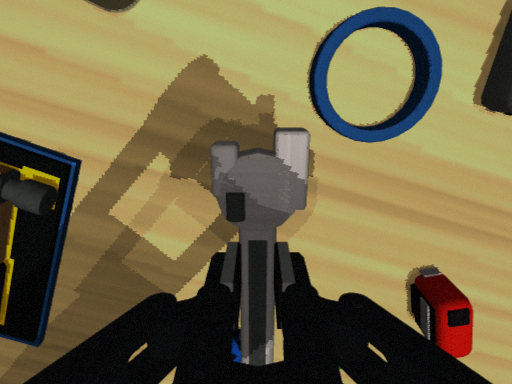

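```bash

python3 -m handwheel '[{"offset":[0.025,-0.419,0.0],"spin":21,"grip":0},{"offset":[0.025,-0.419,0.0],"spin":21,"grip":0},{"offset":[0.025,-0.419,0.0],"spin":21,"grip":0},{"offset":[0.025,-0.419,0.0],"spin":21,"grip":0},{"offset":[0.025,-0.419,0.0],"spin":21,"grip":0},{"offset":[0.025,-0.419,0.0],"spin":21,"grip":0},{"offset":[0.025,-0.419,0.0],"spin":21,"grip":0},{"offset":[0.025,-0.419,0.05],"spin":21,"grip":0},{"offset":[0.025,-0.419,0.0625],"spin":21,"grip":0},{"offset":[0.025,-0.419,0.0625],"spin":21,"grip":0},{"offset":[0.025,-0.419,0.0625],"spin":21,"grip":0},{"offset":[0.025,-0.419,0.0625],"spin":21,"grip":0}]';  python3 - <<'E'
from h import *
o=ctrl.get_obs();plan(.551,.2444,.0345,-4.1)
p=snap("wrist"); cv2.imwrite("pics/w8.png",p["color"][:,:,::-1])
E
```

```text
time_s: 18.25
eef_pos: [0.5511, 0.2439, 0.2453]
eef_rot: [-0.0, 0.999, -0.036, 0.001]
wrist_force: [0.9, -0.6, -1.7]
opening: 0.187
offset [-0.0003, -0.0005, 0.0561] spin -0.1 t 18.25 pos [0.5511, 0.2439, 0.2453] yaw -4.2 tilt [ 0.003 -0.001 -1.   ]
```

View pics/w8.png

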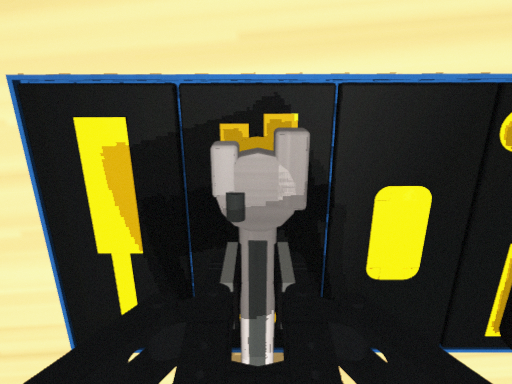

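```bash
python3 -m handwheel '[{"offset":[0,0,0.03],"spin":0,"grip":0},{"offset":[0,0,0.048],"spin":0,"grip":0},{"offset":[0,0,0.055],"spin":0,"grip":0},{"offset":[0,0,0.0565],"spin":0,"grip":0},{"offset":[0,0,0.0565],"spin":0,"grip":0},{"offset":[0,0,0.0565],"spin":0,"grip":0},{"offset":[0,0,0.0565],"spin":0,"grip":0.5},{"offset":[0,0,0.0565],"spin":0,"grip":0.6},{"offset":[0,0,0.0565],"spin":0,"grip":0.6},{"offset":[0,0,0.0565],"spin":0,"grip":0.6},{"offset":[0,0,0.04],"spin":0,"grip":0.6},{"offset":[0,0,-0.02],"spin":0,"grip":0.6},{"offset":[-0.02,0,-0.08],"spin":0,"grip":0.6},{"offset":[-0.06,0,-0.13],"spin":0,"grip":1},{"offset":[-0.06,0,-0.13],"spin":0,"grip":1},{"offset":[-0.06,0,-0.13],"spin":0,"grip":1}]'; python3 look.py w9
```

```text
time_s: 20.3
eef_pos: [0.4902, 0.2485, 0.3746]
eef_rot: [-0.0, 0.999, -0.036, 0.001]
wrist_force: [-0.6, 0.5, -0.3]
opening: 1.0
hammer_grip [([462.0, 100.0], [0.5441, 0.0402], 0.61)]
wrench_grip [([257.0, 110.0], [0.5485, 0.245], 0.59)]
driver_grip []
tape_grip []
hammer_outline [([448.0, 125.0], [0.52, 0.0504], 0.88)]
wrench_outline [([254.0, 124.0], [0.5354, 0.2483], 0.55)]
driver_outline [([165.0, 124.0], [0.5416, 0.34], 0.84)]
tape_outline [([354.0, 124.0], [0.5284, 0.1464], 0.66)]
bottle []
jar []
[0.4905 0.2485 0.3733] -4.1211951836876946
```

View pics/w9.png

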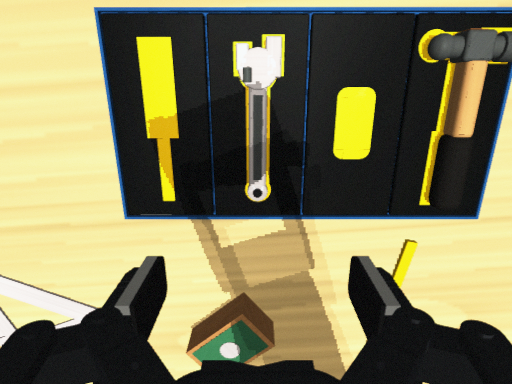

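Wrench sits squarely in its silhouette (257,115). Refit driver and tape silhouettes from this view and go look at the driver.

```bash
python3 - <<'E'
from h import *
import pickle
p=pickle.load(open("pics/w9.pkl","rb"))
hsv=cv2.cvtColor(np.ascontiguousarray(p["color"]),cv2.COLOR_RGB2HSV)
m=((hsv[...,0]>22)&(hsv[...,0]<34)&(hsv[...,1]>200)&(hsv[...,2]>60)).astype(np.uint8)
k,l,s,c=cv2.connectedComponentsWithStats(m)
for i in range(1,k):
    if s[i,4]<800: continue
    ys,xs=np.where(l==i); W=onplane(p,np.c_[xs,ys],.011)*1000
    (c,(a,b),g)=cv2.minAreaRect(W.astype(np.float32)); print(s[i].tolist(),np.round(c,1),round(a,1),round(b,1),round(g,1))
plan(.41,-.18,.22,-22)
E
```

```text
[136, 37, 43, 164, 4149] [541.1 343.6] 33.1 164.0 86.0
[419, 61, 35, 144, 1070] [508.3  61.6] 12.1 147.6 85.9
[333, 87, 43, 73, 2631] [527.9 146.9] 39.2 72.6 86.0
offset [-0.0495, 0.4332, -0.0012] spin 17.9 t 20.85 pos [0.4905, 0.2485, 0.3733] yaw -4.1 tilt [-0.001  0.    -1.   ]
```

```bash
python3 -m handwheel '[{"offset":[-0.05,0.433,0],"spin":18,"grip":1},{"offset":[-0.05,0.433,0],"spin":18,"grip":1},{"offset":[-0.05,0.433,0],"spin":18,"grip":1},{"offset":[-0.05,0.433,0],"spin":18,"grip":1},{"offset":[-0.05,0.433,0],"spin":18,"grip":1},{"offset":[-0.05,0.433,0],"spin":18,"grip":1},{"offset":[-0.05,0.433,0],"spin":18,"grip":1},{"offset":[-0.05,0.433,0.05],"spin":18,"grip":1},{"offset":[-0.05,0.433,0.1],"spin":18,"grip":1},{"offset":[-0.05,0.433,0.1],"spin":18,"grip":1},{"offset":[-0.05,0.433,0.1],"spin":18,"grip":1},{"offset":[-0.05,0.433,0.1],"spin":18,"grip":1}]'; python3 look.py w10 | grep -E "driver|bottle|\[ 0"
```

```text
time_s: 22.35
eef_pos: [0.4105, -0.1802, 0.276]
eef_rot: [0.001, 0.982, -0.191, 0.002]
wrist_force: [-0.0, 0.1, 0.1]
opening: 0.999
driver_grip [([241.0, 161.0], [0.443, -0.1805], 0.85)]
driver_outline []
bottle []
[ 0.4094 -0.1798  0.2737] -22.115930151156174
```

View pics/w10.png

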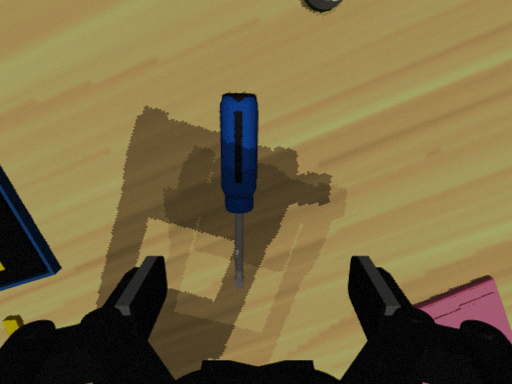

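```bash
python3 - <<'E'
from h import *
import pickle
p=pickle.load(open("pics/w10.pkl","rb"))
hsv=cv2.cvtColor(np.ascontiguousarray(p["color"]),cv2.COLOR_RGB2HSV)
m=((hsv[...,0]>100)&(hsv[...,0]<125)&(hsv[...,1]>120)); 
for v in range(95,215,10):
    xs=np.where(m[v,200:290])[0]+200; print(v,xs.min() if len(xs) else 0,xs.max() if len(xs) else 0)
a=onplane(p,(239.2,286),.0035)[0]; b=onplane(p,(238.5,95),.013)[0]; d=(b-a); L=np.linalg.norm(d); print("tip",a,"cap",b,L,np.degrees(np.arctan2(d[1],d[0])), "grip from tip",a+d/L*.112,"from cap",b-d/L*.046)
g=a+d/L*.112
plan(*g,.0215,np.degrees(np.arctan2(d[1],d[0])))
E
```

```text
95 226 227
105 220 256
115 221 257
125 221 256
135 221 256
145 221 256
155 221 256
165 221 256
175 222 255
185 222 255
195 226 251
205 226 252
tip [ 0.33738396 -0.13361832] cap [ 0.48692813 -0.19723771] 0.16251426326145338 -23.04597051030105 grip from tip [ 0.44044536 -0.17746291] from cap [ 0.44459934 -0.17923011]
offset [0.0279, -0.0138, 0.0975] spin 0.9 t 22.9 pos [0.4094, -0.1798, 0.2737] yaw -22.1 tilt [-0. -0. -1.]
```

```bash
python3 - <<'E'
from h import *
import pickle
p=pickle.load(open("pics/w10.pkl","rb"))
a=onplane(p,(239.2,287),.013)[0]; b=onplane(p,(238.5,94),.013)[0]; d=(b-a); L=np.linalg.norm(d); print(L, "grip from tip",a+d/L*.112,"from cap",b-d/L*.046)
plan(.4435,-.1793,.0215,-23)
E
```

```text
0.1575635863922837 grip from tip [ 0.4455585  -0.17979554] from cap [ 0.44515638 -0.17962597]
offset [0.0314, -0.0133, 0.0975] spin 0.9 t 22.9 pos [0.4094, -0.1798, 0.2737] yaw -22.1 tilt [-0. -0. -1.]
```

```bash
python3 -m handwheel '[{"offset":[0.033,-0.013,0.03],"spin":1,"grip":1},{"offset":[0.033,-0.013,0.07],"spin":1,"grip":0.8},{"offset":[0.033,-0.013,0.09],"spin":1,"grip":0.7},{"offset":[0.033,-0.013,0.0965],"spin":1,"grip":0.7},{"offset":[0.033,-0.013,0.0965],"spin":1,"grip":0.7},{"offset":[0.033,-0.013,0.0965],"spin":1,"grip":0},{"offset":[0.033,-0.013,0.0965],"spin":1,"grip":0},{"offset":[0.033,-0.013,0.0965],"spin":1,"grip":0},{"offset":[0.033,-0.013,0.0965],"spin":1,"grip":0},{"offset":[0.033,-0.013,0.0965],"spin":1,"grip":0},{"offset":[0.033,-0.013,0.0965],"spin":1,"grip":0}]';  python3 - <<'E'
from h import *
o=ctrl.get_obs();plan(.4453,-.1797,.0215,-23);print(o["opening"],o["wrist_force"],o["torque"])
E
python3 -m handwheel '[{"offset":[0,0,-0.02],"spin":0,"grip":0},{"offset":[0,0,-0.06],"spin":0,"grip":0},{"offset":[0,0,-0.11],"spin":0,"grip":0},{"offset":[0,0,-0.13],"spin":0,"grip":0},{"offset":[0,0,-0.13],"spin":0,"grip":0}]';  python3 - <<'E'
from h import *
o=ctrl.get_obs();a=np.radians(-4.1);plan(.5418+.032*np.cos(a),.344+.032*np.sin(a),.09,-4.1);print(o["opening"],o["wrist_force"],o["torque"])
p=snap("wrist"); cv2.imwrite("pics/w11.png",p["color"][:,:,::-1])
E
```

```text
time_s: 24.28
eef_pos: [0.4455, -0.1806, 0.1784]
eef_rot: [0.001, 0.98, -0.2, 0.001]
wrist_force: [-1.1, 0.8, 6.2]
opening: 0.288
offset [-0.0005, -0.0008, 0.0022] spin -0.1 t 24.27 pos [0.4455, -0.1806, 0.1784] yaw -23.1 tilt [ 0.002  0.001 -1.   ]
0.28835447063178704 [-1.129561    0.82908887  6.21472823] [ 0.06869797  0.12150595 -0.00958677]
time_s: 24.9
eef_pos: [0.4454, -0.1805, 0.3091]
eef_rot: [0.001, 0.98, -0.2, 0.002]
wrist_force: [1.4, 0.2, -1.8]
opening: 0.292
offset [-0.0872, -0.5307, 0.0635] spin -19.0 t 24.9 pos [0.4454, -0.1805, 0.3091] yaw -23.1 tilt [ 0.004  0.001 -1.   ]
0.29155996187189237 [ 1.37856418  0.19973681 -1.77705275] [-0.00303937 -0.00567928 -0.02332594]
```

View pics/w11.png

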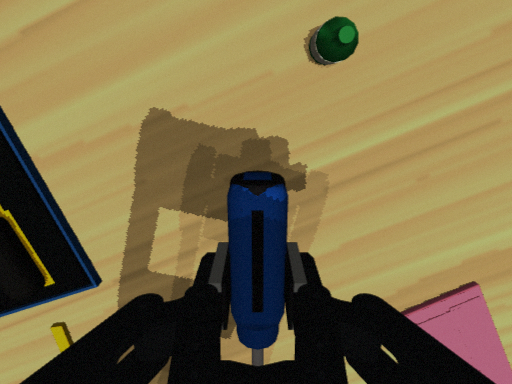

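```bash

python3 -m handwheel '[{"offset":[-0.087,-0.53,0.0],"spin":-19,"grip":0},{"offset":[-0.087,-0.53,0.0],"spin":-19,"grip":0},{"offset":[-0.087,-0.53,0.0],"spin":-19,"grip":0},{"offset":[-0.087,-0.53,0.0],"spin":-19,"grip":0},{"offset":[-0.087,-0.53,0.0],"spin":-19,"grip":0},{"offset":[-0.087,-0.53,0.0],"spin":-19,"grip":0},{"offset":[-0.087,-0.53,0.0],"spin":-19,"grip":0},{"offset":[-0.087,-0.53,0.0],"spin":-19,"grip":0},{"offset":[-0.087,-0.53,0.0],"spin":-19,"grip":0},{"offset":[-0.087,-0.53,0.03],"spin":-19,"grip":0},{"offset":[-0.087,-0.53,0.063],"spin":-19,"grip":0},{"offset":[-0.087,-0.53,0.063],"spin":-19,"grip":0},{"offset":[-0.087,-0.53,0.063],"spin":-19,"grip":0},{"offset":[-0.087,-0.53,0.063],"spin":-19,"grip":0}]';  python3 - <<'E'
from h import *
o=ctrl.get_obs();a=np.radians(-4.1);plan(.5418+.032*np.cos(a),.344+.032*np.sin(a),.0352,-4.1)
p=snap("wrist"); cv2.imwrite("pics/w12.png",p["color"][:,:,::-1])
E
```

```text
time_s: 26.7
eef_pos: [0.5736, 0.3415, 0.2458]
eef_rot: [-0.001, 0.999, -0.036, 0.001]
wrist_force: [0.5, -0.2, -0.7]
opening: 0.289
offset [-0.0001, -0.0001, 0.0559] spin -0.0 t 26.7 pos [0.5736, 0.3415, 0.2458] yaw -4.1 tilt [ 0.002 -0.001 -1.   ]
```

View pics/w12.png

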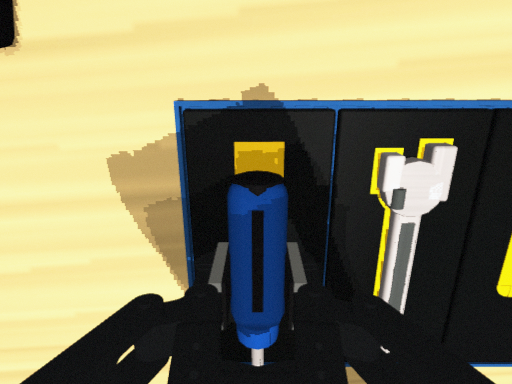

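```bash
python3 -m handwheel '[{"offset":[0,0,0.03],"spin":0,"grip":0},{"offset":[0,0,0.048],"spin":0,"grip":0},{"offset":[0,0,0.055],"spin":0,"grip":0},{"offset":[0,0,0.0565],"spin":0,"grip":0},{"offset":[0,0,0.0565],"spin":0,"grip":0},{"offset":[0,0,0.0565],"spin":0,"grip":0},{"offset":[0,0,0.0565],"spin":0,"grip":0.5},{"offset":[0,0,0.0565],"spin":0,"grip":0.55},{"offset":[0,0,0.0565],"spin":0,"grip":0.55},{"offset":[0,0,0.0565],"spin":0,"grip":0.55},{"offset":[0,0,0.04],"spin":0,"grip":0.55},{"offset":[0,0,-0.02],"spin":0,"grip":0.55},{"offset":[-0.02,0,-0.08],"spin":0,"grip":0.6},{"offset":[-0.06,0.03,-0.13],"spin":0,"grip":1},{"offset":[-0.06,0.06,-0.13],"spin":0,"grip":1},{"offset":[-0.06,0.06,-0.13],"spin":0,"grip":1}]'; python3 look.py w13; python3 -c "
from h import *
plan(.54,-.355,.24,30)"
```

```text
time_s: 28.75
eef_pos: [0.5085, 0.2848, 0.377]
eef_rot: [-0.001, 0.999, -0.037, 0.002]
wrist_force: [0.8, 0.3, 0.1]
opening: 0.999
hammer_grip [([495.0, 117.0], [0.5435, 0.0392], 0.69)]
wrench_grip [([294.0, 125.0], [0.5495, 0.2431], 0.95)]
driver_grip [([195.0, 114.0], [0.5682, 0.344], 0.56)]
tape_grip []
hammer_outline [([482.0, 140.0], [0.5202, 0.0481], 0.95)]
wrench_outline [([293.0, 139.0], [0.5358, 0.2459], 0.87)]
driver_outline [([201.0, 138.0], [0.5437, 0.3413], 0.63)]
tape_outline [([386.0, 138.0], [0.5302, 0.149], 0.86)]
bottle []
jar []
[0.5088 0.2862 0.3738] -4.096813221746523
offset [0.0769, 0.6373, -0.0208] spin -34.1 t 29.3 pos [0.5088, 0.2862, 0.3738] yaw -4.1 tilt [-0.001  0.    -1.   ]
```

View pics/w13.png

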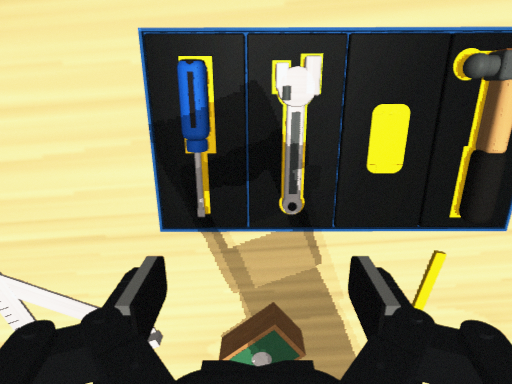

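```bash

python3 -m handwheel '[{"offset":[0.077,0.637,0.0],"spin":-34,"grip":1},{"offset":[0.077,0.637,0.0],"spin":-34,"grip":1},{"offset":[0.077,0.637,0.0],"spin":-34,"grip":1},{"offset":[0.077,0.637,0.0],"spin":-34,"grip":1},{"offset":[0.077,0.637,0.0],"spin":-34,"grip":1},{"offset":[0.077,0.637,0.0],"spin":-34,"grip":1},{"offset":[0.077,0.637,0.0],"spin":-34,"grip":1},{"offset":[0.077,0.637,0.0],"spin":-34,"grip":1},{"offset":[0.077,0.637,0.0],"spin":-34,"grip":1},{"offset":[0.077,0.637,0.0],"spin":-34,"grip":1},{"offset":[0.077,0.637,0.0],"spin":-34,"grip":1},{"offset":[0.077,0.637,0.03],"spin":-34,"grip":1},{"offset":[0.077,0.637,0.03],"spin":-34,"grip":1},{"offset":[0.077,0.637,0.03],"spin":-34,"grip":1},{"offset":[0.077,0.637,0.03],"spin":-34,"grip":1}]'; python3 look.py w14|grep -E "tape_g|bottle|\[ ?0"; python3 - <<'E'
from h import *
import pickle
p=pickle.load(open("pics/w14.pkl","rb"))
cv2.imwrite("pics/w14r.png",rect(p,.50,.66,-.46,-.24,.057,3000.)); print(p["wc"][:3,3])
E
```

```text
time_s: 31.18
eef_pos: [0.5404, -0.3546, 0.3457]
eef_rot: [0.001, 0.966, 0.258, 0.001]
wrist_force: [-0.2, 0.1, -0.1]
opening: 0.997
tape_grip [([289.0, 145.0], [0.5823, -0.3646], 0.56)]
bottle [([181.0, 142.0], [0.5286, -0.2764], 0.59)]
[ 0.5399 -0.355   0.3442] 29.884202824640013
[ 0.61318651 -0.31302983  0.31619863]
```

View pics/w14.png

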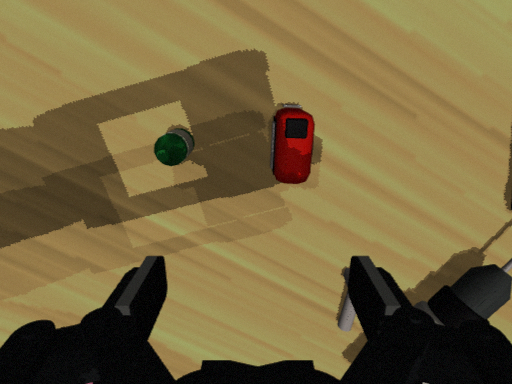

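View pics/w14r.png

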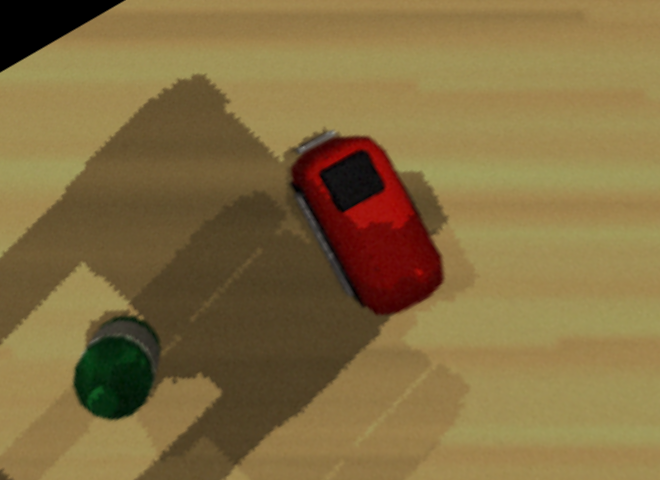

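```bash
python3 - <<'E'
from h import *
a=cv2.imread("pics/w14r.png"); hsv=cv2.cvtColor(a,cv2.COLOR_BGR2HSV)
m=(((hsv[...,0]<8)|(hsv[...,0]>170))&(hsv[...,1]>150)).astype(np.uint8)
m=cv2.morphologyEx(m,cv2.MORPH_CLOSE,np.ones((61,61)))
k,l,s,c=cv2.connectedComponentsWithStats(m); i=1+np.argmax(s[1:,4]); ys,xs=np.where(l==i)
W=np.c_[.66-ys/3000,-.24-xs/3000]*1000
print(cv2.minAreaRect(W.astype(np.float32)), W.mean(0)); d=np.linalg.svd(W-W.mean(0),full_matrices=False)[2][0]; print(np.degrees(np.arctan2(d[1],d[0]))%180)
plan(.584,-.3625,.034,28.5)
E
```

```text
((585.84326171875, -363.1299133300781), (61.96197509765625, 31.896343231201172), 29.953569412231445) [ 585.75418574 -362.98936059]
30.00527038819922
offset [0.0345, 0.0285, 0.1555] spin 1.4 t 31.73 pos [0.5399, -0.355, 0.3442] yaw 29.9 tilt [-0. -0. -1.]
```

```bash
python3 -c "
from h import *
plan(.5858,-.3631,.036,30)"
```

```text
offset [0.0358, 0.03, 0.1535] spin -0.1 t 31.73 pos [0.5399, -0.355, 0.3442] yaw 29.9 tilt [-0. -0. -1.]
```

```bash
python3 -m handwheel '[{"offset":[0.036,0.03,0.03],"spin":0,"grip":1},{"offset":[0.036,0.03,0.06],"spin":0,"grip":1},{"offset":[0.036,0.03,0.1],"spin":0,"grip":0.9},{"offset":[0.036,0.03,0.135],"spin":0,"grip":0.8},{"offset":[0.036,0.03,0.15],"spin":0,"grip":0.8},{"offset":[0.036,0.03,0.1535],"spin":0,"grip":0.8},{"offset":[0.036,0.03,0.1535],"spin":0,"grip":0.8},{"offset":[0.036,0.03,0.1535],"spin":0,"grip":0},{"offset":[0.036,0.03,0.1535],"spin":0,"grip":0},{"offset":[0.036,0.03,0.1535],"spin":0,"grip":0},{"offset":[0.036,0.03,0.1535],"spin":0,"grip":0},{"offset":[0.036,0.03,0.1535],"spin":0,"grip":0},{"offset":[0.036,0.03,0.1535],"spin":0,"grip":0}]';  python3 - <<'E'
from h import *
o=ctrl.get_obs();plan(.5858,-.3631,.036,30);print(o["opening"],o["wrist_force"],o["torque"])
E
python3 -m handwheel '[{"offset":[0,0,-0.02],"spin":0,"grip":0},{"offset":[0,0,-0.06],"spin":0,"grip":0},{"offset":[0,0,-0.11],"spin":0,"grip":0},{"offset":[0,0,-0.13],"spin":0,"grip":0},{"offset":[0,0,-0.13],"spin":0,"grip":0}]';  python3 - <<'E'
from h import *
o=ctrl.get_obs();plan(.528,.1473,.12,-4.1);print(o["opening"],o["wrist_force"],o["torque"])
p=snap("wrist"); cv2.imwrite("pics/w15.png",p["color"][:,:,::-1])
E
```

```text
time_s: 33.35
eef_pos: [0.5865, -0.3634, 0.1922]
eef_rot: [0.001, 0.966, 0.258, 0.001]
wrist_force: [-0.4, 0.3, 5.9]
opening: 0.369
offset [-0.0005, -0.0007, 0.0015] spin -0.1 t 33.35 pos [0.5865, -0.3634, 0.1922] yaw 29.9 tilt [ 0.001  0.002 -1.   ]
0.3692189066333601 [-0.44065036  0.27990394  5.94194765] [ 0.20583542  0.10848774 -0.03223921]
time_s: 33.98
eef_pos: [0.5863, -0.3633, 0.3226]
eef_rot: [0.001, 0.966, 0.258, 0.001]
wrist_force: [0.1, -0.5, -1.4]
opening: 0.37
offset [0.2038, -0.4719, 0.0466] spin 34.0 t 33.98 pos [0.5863, -0.3633, 0.3226] yaw 29.9 tilt [ 0.001  0.003 -1.   ]
0.36966365754018543 [ 0.11579737 -0.48997189 -1.37334668] [ 0.03818107  0.02145792 -0.02015818]
```

View pics/w15.png

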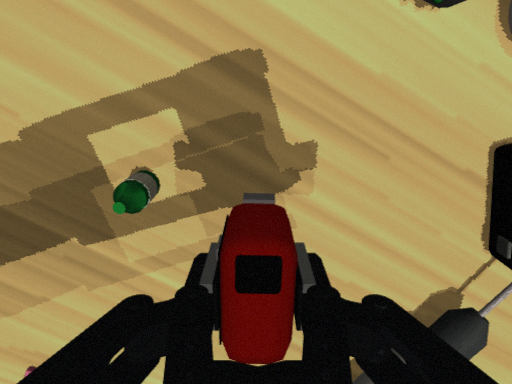

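```bash

python3 -m handwheel '[{"offset":[0.204,-0.472,0.0],"spin":34,"grip":0},{"offset":[0.204,-0.472,0.0],"spin":34,"grip":0},{"offset":[0.204,-0.472,0.0],"spin":34,"grip":0},{"offset":[0.204,-0.472,0.0],"spin":34,"grip":0},{"offset":[0.204,-0.472,0.0],"spin":34,"grip":0},{"offset":[0.204,-0.472,0.0],"spin":34,"grip":0},{"offset":[0.204,-0.472,0.0],"spin":34,"grip":0},{"offset":[0.204,-0.472,0.0],"spin":34,"grip":0},{"offset":[0.204,-0.472,0.0],"spin":34,"grip":0},{"offset":[0.204,-0.472,0.03],"spin":34,"grip":0},{"offset":[0.204,-0.472,0.046],"spin":34,"grip":0},{"offset":[0.204,-0.472,0.046],"spin":34,"grip":0},{"offset":[0.204,-0.472,0.046],"spin":34,"grip":0},{"offset":[0.204,-0.472,0.046],"spin":34,"grip":0}]';  python3 - <<'E'
from h import *
plan(.528,.1473,.049,-4.1)
p=snap("wrist"); cv2.imwrite("pics/w16.png",p["color"][:,:,::-1])
E
```

```text
time_s: 35.78
eef_pos: [0.5283, 0.1474, 0.2757]
eef_rot: [-0.0, 0.999, -0.036, 0.001]
wrist_force: [0.7, 0.1, -0.5]
opening: 0.367
offset [-0.0004, 0.0002, 0.072] spin -0.1 t 35.77 pos [0.5283, 0.1474, 0.2757] yaw -4.2 tilt [ 0.002 -0.    -1.   ]
```

View pics/w16.png

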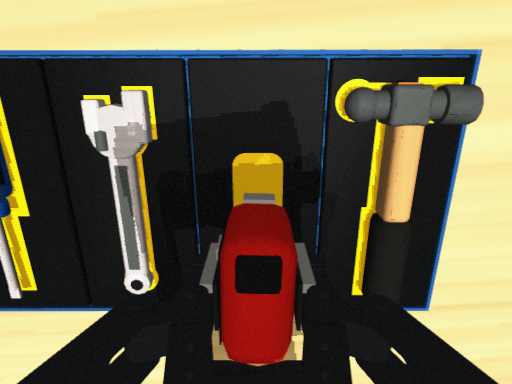

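```bash
python3 -m handwheel '[{"offset":[0,0,0.035],"spin":0,"grip":0},{"offset":[0,0,0.06],"spin":0,"grip":0},{"offset":[0,0,0.069],"spin":0,"grip":0},{"offset":[0,0,0.0725],"spin":0,"grip":0},{"offset":[0,0,0.0725],"spin":0,"grip":0},{"offset":[0,0,0.0725],"spin":0,"grip":0},{"offset":[0,0,0.0725],"spin":0,"grip":0.5},{"offset":[0,0,0.0725],"spin":0,"grip":0.6},{"offset":[0,0,0.0725],"spin":0,"grip":0.6},{"offset":[0,0,0.0725],"spin":0,"grip":0.6},{"offset":[0,0,0.055],"spin":0,"grip":0.6},{"offset":[0,0,0.01],"spin":0,"grip":0.6},{"offset":[0,0,-0.05],"spin":0,"grip":0.6},{"offset":[-0.04,-0.04,-0.1],"spin":0,"grip":1},{"offset":[-0.04,-0.04,-0.13],"spin":0,"grip":1},{"offset":[-0.04,-0.04,-0.13],"spin":0,"grip":1},{"offset":[-0.04,-0.04,-0.13],"spin":0,"grip":1}]'; python3 look.py w17; python3 - <<'E'
from h import *
p=snap("scene"); cv2.imwrite("pics/s2.png",cv2.resize(np.ascontiguousarray(p["color"][80:340,60:430,::-1]),(800,562),interpolation=cv2.INTER_CUBIC))
for t in ["bottle","jar"]: print(t,[(onplane(p,d["uv"],0).round(3).tolist(),round(d["confidence"],2)) for d in landmark_of(p,t)])
E
```

```text
time_s: 37.95
eef_pos: [0.4905, 0.1905, 0.4049]
eef_rot: [0.0, 0.999, -0.036, 0.0]
wrist_force: [0.0, 0.1, -0.6]
opening: 1.002
hammer_grip [([388.0, 102.0], [0.5449, 0.044], 0.56)]
wrench_grip [([205.0, 108.0], [0.5519, 0.245], 0.58)]
driver_grip [([108.0, 96.0], [0.5732, 0.3462], 0.74)]
tape_grip [([294.0, 134.0], [0.5198, 0.1491], 0.81)]
hammer_outline [([379.0, 127.0], [0.5186, 0.051], 0.6)]
wrench_outline [([204.0, 124.0], [0.5355, 0.2465], 0.68), ([293.0, 131.0], [0.5203, 0.1476], 0.65)]
driver_outline [([116.0, 124.0], [0.5429, 0.3454], 0.79)]
tape_outline []
bottle [([205.0, 124.0], [0.5338, 0.248], 0.37)]
jar [([206.0, 123.0], [0.5357, 0.2463], 0.22)]
[0.4908 0.1905 0.4045] -4.124434981916708
bottle [([[0.539, -0.275]], 0.44)]
jar [([[0.775, -0.012]], 0.86)]
```

View pics/w17.png

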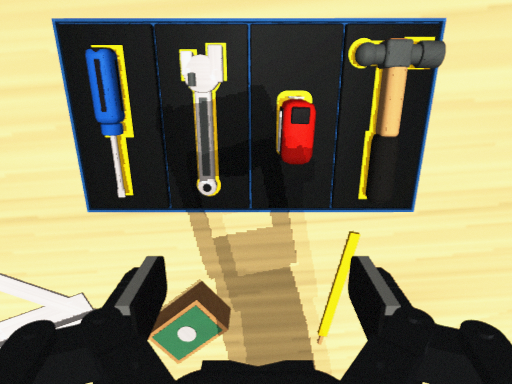

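View pics/s2.png

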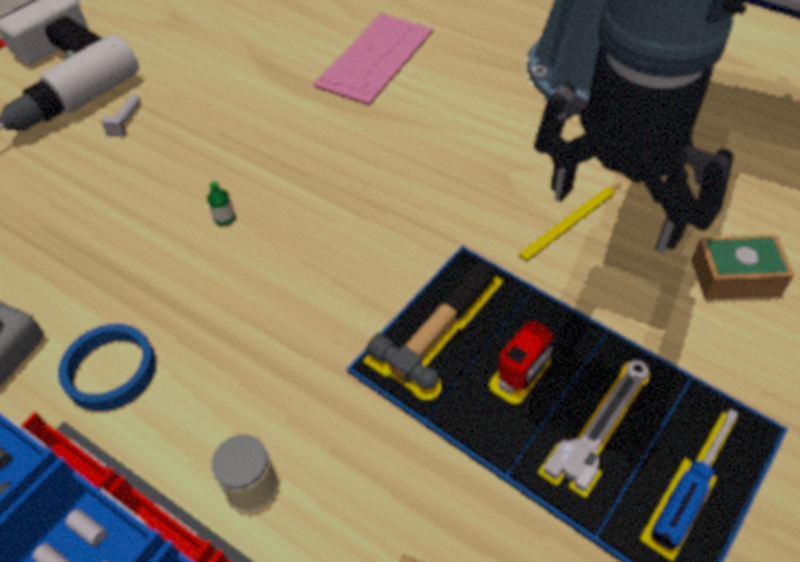

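```bash
python3 - <<'E'
from h import *
import pickle
p=pickle.load(open("pics/w17.pkl","rb"))
for n,uv,z,o,dx in [("hammer",(388,102),.024,(.5203,.0483),.025),("wrench",(205,108),.0165,(.535,.2455),.016),("driver",(108,96),.024,(.5418,.344),.032),("tape",(294,134),.039,(.528,.1473),0)]:
    w=onplane(p,uv,z)[0]; a=np.radians(-4.1); d=w-np.array(o); print(n,w.round(4),"local err mm",((np.array([[np.cos(a),np.sin(a)],[-np.sin(a),np.cos(a)]])@d-[dx,0])*1000).round(1))
a=rect(p,.42,.64,0,.24,.068,2500.); hsv=cv2.cvtColor(a,cv2.COLOR_BGR2HSV)
m=(((hsv[...,0]<8)|(hsv[...,0]>170))&(hsv[...,1]>150)).astype(np.uint8); m=cv2.morphologyEx(m,cv2.MORPH_CLOSE,np.ones((41,41)))
k,l,s,c=cv2.connectedComponentsWithStats(m); i=1+np.argmax(s[1:,4]); ys,xs=np.where(l==i)
print(cv2.minAreaRect((np.c_[.64-ys/2500,.24-xs/2500]*1000).astype(np.float32)))
def fit(mask,roi,z,name):
    u0,u1,v0,v1=roi; m=np.zeros(mask.shape,np.uint8); m[v0:v1,u0:u1]=mask[v0:v1,u0:u1]
    ys,xs=np.where(m); print(name,cv2.minAreaRect((onplane(p,np.c_[xs,ys],z)*1000).astype(np.float32)))
h=cv2.cvtColor(np.ascontiguousarray(p["color"]),cv2.COLOR_RGB2HSV); H,S,V=[h[...,i].astype(int) for i in range(3)]
fit((V>40)&(V<130)&(S<80),(354,445,36,72),.024,"hammerhead")
fit((H>100)&(H<125)&(S>120)&(V>60),(80,128,40,140),.024,"driver")
cv2.imwrite("pics/w17z.png",cv2.resize(p["color"][10:220,50:450,::-1],(800,420),interpolation=cv2.INTER_CUBIC))
E
```

```text
hammer [0.546  0.0481] local err mm [0.6 1.6]
wrench [0.5531 0.2428] local err mm [ 2.2 -1.4]
driver [0.5729 0.3417] local err mm [-0.8 -0.1]
tape [0.5217 0.1498] local err mm [-6.4  2. ]
((527.2924194335938, 149.2934112548828), (32.85913848876953, 62.127410888671875), 85.91439056396484)
hammerhead ((592.930908203125, 40.85098648071289), (93.32748413085938, 26.769838333129883), 83.00543212890625)
driver ((575.2574462890625, 343.54241943359375), (31.456825256347656, 85.9997329711914), 85.93856048583984)
```

View pics/w17z.png

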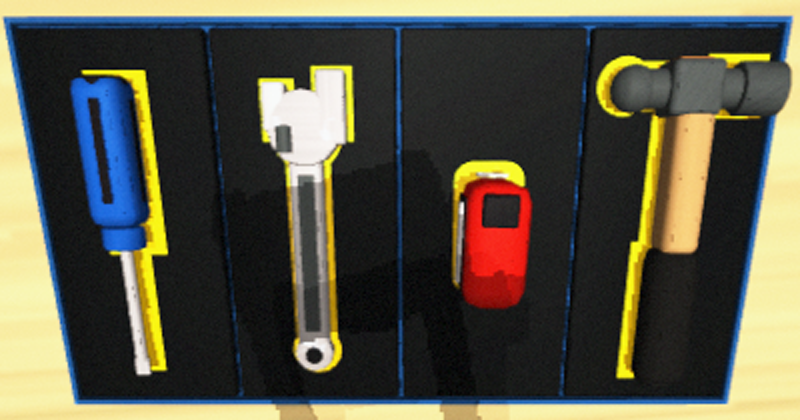

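```bash
python3 - <<'E'
from h import *
import pickle
p=pickle.load(open("pics/w5.pkl","rb"))
cv2.imwrite("pics/w5r.png",cv2.resize(rect(p,.41,.63,0,.1,.024,2500.),None,fx=1,fy=1))
E
```

```text
(no output)
```

View pics/w5r.png

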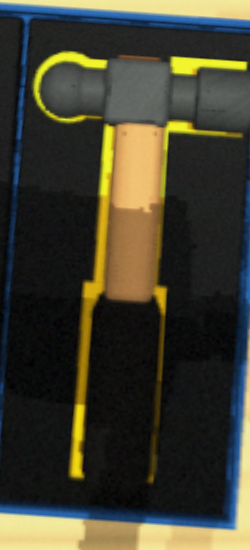

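```bash
python3 -c "
from bench import ctrl
print(ctrl.get_obs()['time_s'], ctrl.get_obs()['wrist_force']); print(ctrl.hand_in())"
```

```text
38.65 [ 0.2771437  -0.27860086 -0.36371206]
the job is handed in; nothing more can be done
None
```

I put the hammer, wrench, screwdriver and tape measure back in the tray in that order, each on its own silhouette, and handed in at 38.7 s with the gripper clear of everything.

**Tools:** in the last wrist picture each tool was within about 2 mm of its place. The three long tools lay flat and pointed the right way, and the tape stood upright along its rectangle.

**Bottle and jar:** both were still standing. In the last scene picture they read within about 5 mm of where they were first seen, which is no more than the networks' scatter.

**Checks that disagreed:**
- **Tape:** the landmark network placed it 6 mm off along its length, but the fit to its red top showed about 2 mm.
- **Hammer:** one rough fit to its head, taken from the side, suggested about 3° of turn. The overhead view showed about 1° and a 2 mm sideways shift, so I left it.

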